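Close the groove flaps of the tubing module

TASK

The tubing groove that curves round the black drum is finished with for the day: run your fingertips along it with a light touch, starting at the round port, and fold its five upright steel flaps down flat one after the other in that order. Nothing is to be picked up: leave the jar, spool, bottle and bowl standing where they are.

Things in the scene. Friction and masses are not known exactly. Their poses are not given: they have to be found in the camera images.
- module: Low cream module fixed on the bench, 280 x 340 mm, its flat rigid deck 90 mm above the bench. Origin: centre of its underside; x along the 280 mm side, y along the 340 mm side, z up. Place and yaw (within 0.5 rad) vary. A light touch: the fingers press on it and its flaps with less than 30 N.
- drum (a point): Top centre of the fixed black drum on the deck (55 mm radius, 35 mm high). The dark groove runs round the drum's -x side (module frame) as an arc of 110 mm radius about the drum's axis, counter-clockwise from above from the round port (+y end) to a square steel block (-y end; 24 mm wide, 6 mm high, 66 mm of arc past hinge 5).
- port (a point): Top centre of the round steel port (26 mm wide, 6 mm high, fixed on the deck) at the start of the groove, 64 mm of arc before the hinge of flap 1.
- hinge1 (a point): Middle of the hinge axis of flap 1 (counted from the round port), over the groove, 5 mm above the deck, fixed to the module. Hinges follow every 45 mm of arc (0.41 rad). The level axis crosses the groove; barrel 6 mm thick, 26 mm long, between ears 35 mm apart over their outsides, 8 mm high.
- flap1 (a joint): Angle of flap 1, rad: 0 upright, 1.57 flat along the groove, free end away from the port; it cannot lean the other way. Starts at 0 to 0.35. Steel plate 24 mm wide, 3 thick, reaching 30 mm from the axis; a stiff hinge (0.015 N m) keeps it where left. A tip passing 11 mm above the deck leaves it at about 1.4 and clears the barrels.
- hinge2 (a point): Middle of the hinge axis of flap 2 (counted from the round port), over the groove, 5 mm above the deck, fixed to the module. Hinges follow every 45 mm of arc (0.41 rad). The level axis crosses the groove; barrel 6 mm thick, 26 mm long, between ears 35 mm apart over their outsides, 8 mm high.
- flap2 (a joint): Angle of flap 2, rad: 0 upright, 1.57 flat along the groove, free end away from the port; it cannot lean the other way. Starts at 0 to 0.35. Steel plate 24 mm wide, 3 thick, reaching 30 mm from the axis; a stiff hinge (0.015 N m) keeps it where left. A tip passing 11 mm above the deck leaves it at about 1.4 and clears the barrels.
- hinge3 (a point): Middle of the hinge axis of flap 3 (counted from the round port), over the groove, 5 mm above the deck, fixed to the module. Hinges follow every 45 mm of arc (0.41 rad). The level axis crosses the groove; barrel 6 mm thick, 26 mm long, between ears 35 mm apart over their outsides, 8 mm high.
- flap3 (a joint): Angle of flap 3, rad: 0 upright, 1.57 flat along the groove, free end away from the port; it cannot lean the other way. Starts at 0 to 0.35. Steel plate 24 mm wide, 3 thick, reaching 30 mm from the axis; a stiff hinge (0.015 N m) keeps it where left. A tip passing 11 mm above the deck leaves it at about 1.4 and clears the barrels.
- hinge4 (a point): Middle of the hinge axis of flap 4 (counted from the round port), over the groove, 5 mm above the deck, fixed to the module. Hinges follow every 45 mm of arc (0.41 rad). The level axis crosses the groove; barrel 6 mm thick, 26 mm long, between ears 35 mm apart over their outsides, 8 mm high.
- flap4 (a joint): Angle of flap 4, rad: 0 upright, 1.57 flat along the groove, free end away from the port; it cannot lean the other way. Starts at 0 to 0.35. Steel plate 24 mm wide, 3 thick, reaching 30 mm from the axis; a stiff hinge (0.015 N m) keeps it where left. A tip passing 11 mm above the deck leaves it at about 1.4 and clears the barrels.
- hinge5 (a point): Middle of the hinge axis of flap 5 (counted from the round port), over the groove, 5 mm above the deck, fixed to the module. Hinges follow every 45 mm of arc (0.41 rad). The level axis crosses the groove; barrel 6 mm thick, 26 mm long, between ears 35 mm apart over their outsides, 8 mm high.
- flap5 (a joint): Angle of flap 5, rad: 0 upright, 1.57 flat along the groove, free end away from the port; it cannot lean the other way. Starts at 0 to 0.35. Steel plate 24 mm wide, 3 thick, reaching 30 mm from the axis; a stiff hinge (0.015 N m) keeps it where left. A tip passing 11 mm above the deck leaves it at about 1.4 and clears the barrels.
- jar: Bystander: small amber glass jar, 34 mm wide, 50 mm high, standing loose on the deck near a +x corner. Origin: centre of its underside.
- spool: Bystander: white plastic spool, 34 mm wide, 36 mm high, standing loose on the deck near the other +x corner (jar and spool may be swapped). Origin: centre of its underside.
- bottle: Bystander: white plastic bottle, 64 mm wide, 160 mm high, standing loose on the bench beside the module's +y side. Origin: centre of its underside.
- dish: Bystander: steel bowl, 100 mm wide, 40 mm high, loose on the bench beside the module's -y side. Origin: centre of its underside.

How it is judged:
By the outcome, as a careful person would: the job done as asked, in the order asked, and still so for the second after the job is handed in, with the robot touching nothing.
It also fails if it takes over 48 s, if anything falls off the work surface, if the arm or the gripper's body presses on something with over 40 N, if the wrist force passes 120 N, or if a joint passes its speed limit or range.

ROBOT

A 6-joint arm with a two-finger parallel gripper is mounted at the origin on the work surface. World frame = base frame: x ahead of the robot, y to its left, z up, the work surface at z = 0. Lengths are in mm, angles in degrees, forces in N, time in s.
With the tool pointing down it reaches from about 300 to 775 mm from the base axis. Payload 14.6 kg.
Tool frame: the origin (TCP) lies midway between the tips of the shut fingers; the grasp point (between the pads) lies 19 mm behind it; z points along the fingers, y is the direction in which the jaws open and shut (so a half turn about z gives the same grasp; the last joint's range is limited). The gripper opens to 85 mm and grips with 20 to 120 N. Pads are 22 mm wide; open, the fingers measure 114 mm over their backs; the gripper's body (76 mm by 85 mm) begins 54 mm behind the grasp point. The pads swing forward as they close: fully open they stand 13 mm farther back than shut.
Start: joints at [63.679, 17.183, 87.147, -0, 75.671, -3.816], TCP at [210.524, 508.103, 198.681] pointing down, gripper open.
Joint ranges: [-173.82, 173.82], [-45.26, 126.66], [13.44, 144.39], [-59.66, 239.66], [0, 175.72], [-146.38, 146.38]. Speed limits (degrees/s): [127.2, 127.2, 147.25, 180, 180, 180].

INTERFACE

Orientations are given as a 3x3 rotation matrix whose columns are the frame's x, y, z axes.
In Python, from plant import robot gives the robot as it stands.
- The arm moves only by the shell command python3 -m inch 'ROWS' [FORCE]. ROWS is a JSON object of lists of equal length, an entry for each row: "grip": the closure, from -1 (fully open) to 1 (shut); "delta_pos": the shift along the tool's x, y, z in m, a list of three; "twist": the turn about the tool's z in rad. A call has 1 to 10 rows; each row is the pose to reach, as a shift and turn from the pose measured when the call began, along the tool's axes at that moment; what a row does not reach only later rows make up. A row lasts 1/8 s, in which the tool goes at most 62.5 mm and 10.7 degrees, less where a joint would pass 70% of its speed; a pose out of reach is approached as far as the arm can. A call with a gripper value outside its range is refused whole. The fingers move at their own pace and stop on an object; FORCE is the grip in N (left out, the last holds). Time passes only in rows, so rows that repeat a pose let the fingers close. It gives the time, the measured TCP pose, the force and the opening at its end, in the units of the state.
- robot.observe(): the state, without advancing time (a new reading comes with each control period).
- robot.camera(name): name is "side" or "top" or "wrist"; returns the picture (480x640x3 uint8, red, green, blue); there is no depth.
- robot.get_calibration(name): a dict with "fx", "fy", "cx", "cy" (pixels), "T" (4x4, takes a point from camera to world coordinates); the wrist camera has in their place "mount" (4x4, takes a point from camera to tool coordinates, whose origin is the TCP and whose axes are the flange's). Camera axes: x right, y down, z forward; pixel columns grow to the right and rows downward; lengths in mm; the calibration is good to about 2 mm. The wrist camera is an equidistant fisheye: a pixel r from the principal point sees the ray r / f radians off the axis. A picture is of the moment at which its call begins: read the wrist's pose just before it. get_calibration takes no time and is no camera call.
- robot.close_job(): hands the job in, once; it reports no verdict.
The state is a dict: "time_s": time; "joint_positions": joint angles; "dq": joint speeds; "joint_efforts": joint torques, N m; "tcp_pos": TCP position; "tcp_rot": TCP orientation; "contact_force": force on the tool from outside, world axes, zero at the start; "wrist_torque": the same for the moment, N m; "grip_width": finger opening in mm.
Only numpy, scipy, OpenCV 4.12 (cv2) and the standard library are available. Lean on these libraries where they do the work, as an engineer would, in place of code of your own. Each camera call takes 0.05 s, during which the arm holds its last target.

## Working session

There is one attempt and no reset: what is moved stays moved. The work goes in short steps, Python scripts to look and compute and a shell command to move; the robot and the scene stay as the last step left them, time stands still between calls to the robot, and variables do not carry over. Pictures are saved under pics/ and viewed, and the job is handed in when it is done.

```bash
mkdir -p pics; ls
python3 - <<'E'
from plant import robot
import cv2, numpy as np
s=robot.observe(); print(s)
for n in ["top","side","wrist"]:
    im=robot.camera(n); cv2.imwrite(f"pics/{n}0.png",im[:,:,::-1])
    c=robot.get_calibration(n); print(n,{k:np.round(v,3).tolist() for k,v in c.items()})
E
```

```text
pics
{'time_s': 0.0, 'joint_positions': array([ 6.36779397e+01,  1.72156847e+01,  8.71815008e+01, -9.20197585e-04,
        7.56702272e+01, -3.81749175e+00]), 'dq': array([-0.05362562, -0.03562381,  0.10895365,  0.02686851,  0.0243882 ,
       -0.02693308]), 'joint_efforts': array([-1.77215575e-04, -5.43511605e+01, -3.61788440e+01, -6.81521783e-05,
        4.05123094e-03, -7.15065562e-05]), 'tcp_pos': array([210.41294928, 507.8570948 , 198.1119351 ]), 'tcp_rot': array([[-9.23850525e-01,  3.82753119e-01, -5.07764754e-04],
       [ 3.82753451e-01,  9.23849917e-01, -1.06148177e-03],
       [ 6.28129673e-05, -1.17499920e-03, -9.99999308e-01]]), 'contact_force': array([-0.87228453, -0.16481379, -0.91269203]), 'wrist_torque': array([-0.01459407,  0.02244771,  0.02668334]), 'grip_width': 85.15361158068092}
top {'fx': 561.353, 'fy': 561.353, 'cx': 323.58, 'cy': 234.62, 'T': [[0.01, -0.984, 0.18, 332.581], [-1.0, -0.011, -0.003, 91.766], [0.005, -0.18, -0.984, 1432.118], [0.0, 0.0, 0.0, 1.0]]}
side {'fx': 483.734, 'fy': 483.734, 'cx': 316.324, 'cy': 239.606, 'T': [[-0.989, -0.091, 0.116, 508.741], [-0.147, 0.55, -0.822, 811.163], [0.011, -0.83, -0.558, 615.765], [0.0, 0.0, 0.0, 1.0]]}
wrist {'fx': 371.648, 'fy': 371.648, 'cx': 321.566, 'cy': 245.967, 'mount': [[0.001, -0.946, -0.324, 81.746], [1.0, 0.0, 0.001, -0.907], [-0.001, -0.324, 0.946, -174.866], [0.0, 0.0, 0.0, 1.0]]}
```

View pics/top0.png

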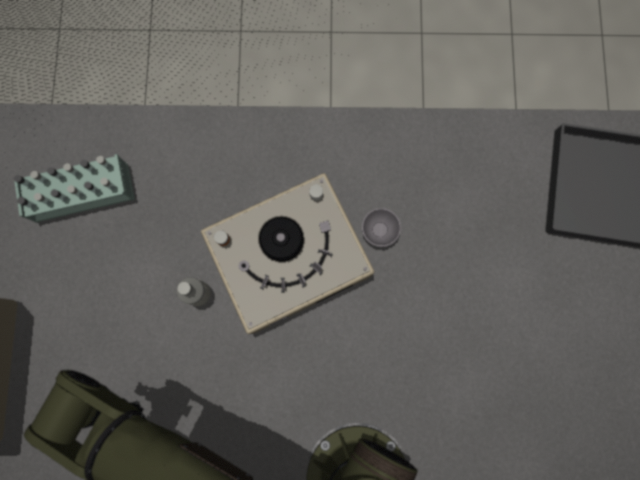

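View pics/side0.png

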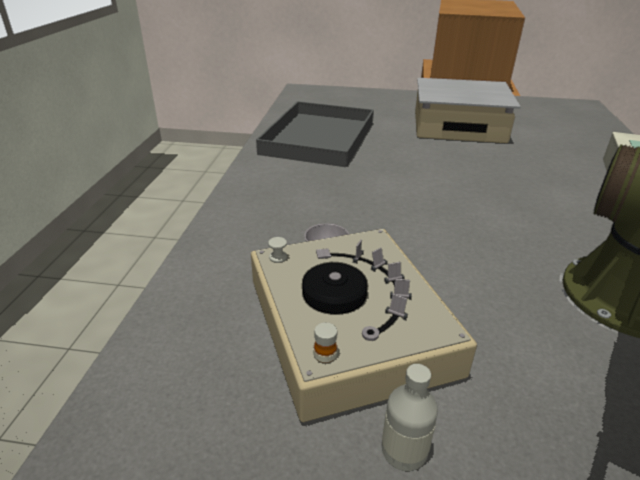

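View pics/wrist0.png

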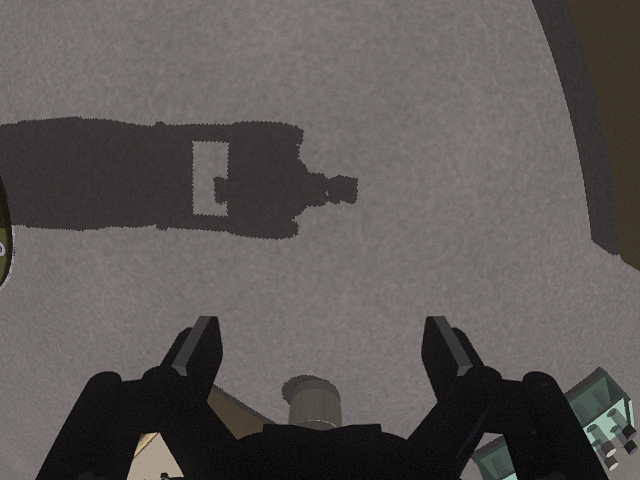

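Run:
```python
import cv2
t=cv2.imread("pics/top0.png")[165:345,195:385]; cv2.imwrite("pics/topc.png",cv2.resize(t,None,fx=4,fy=3.3333,interpolation=2)) if 0 else cv2.imwrite("pics/topc.png",cv2.resize(t[:150,:],None,fx=4,fy=4,interpolation=cv2.INTER_CUBIC))
t=cv2.imread("pics/side0.png")[220:370,240:440]; cv2.imwrite("pics/sidec.png",cv2.resize(t,None,fx=4,fy=4,interpolation=cv2.INTER_CUBIC))
```

```text
(no output)
```

View pics/topc.png

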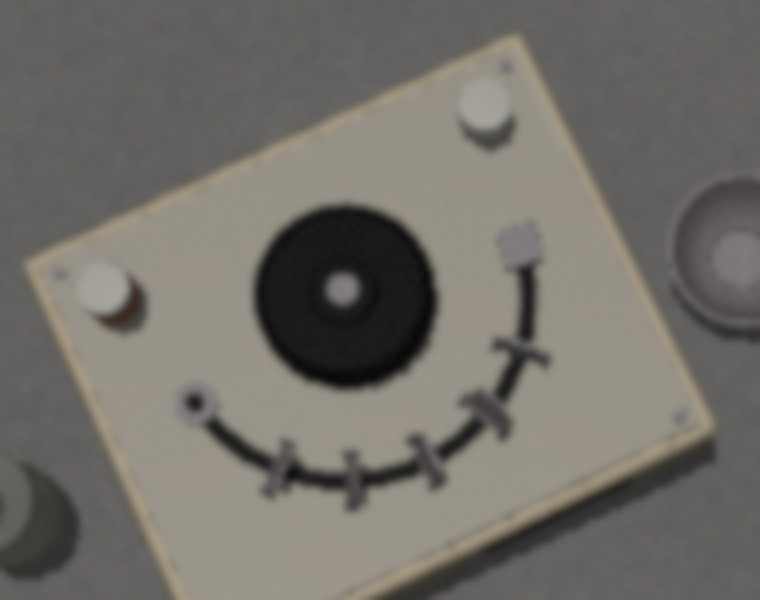

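View pics/sidec.png

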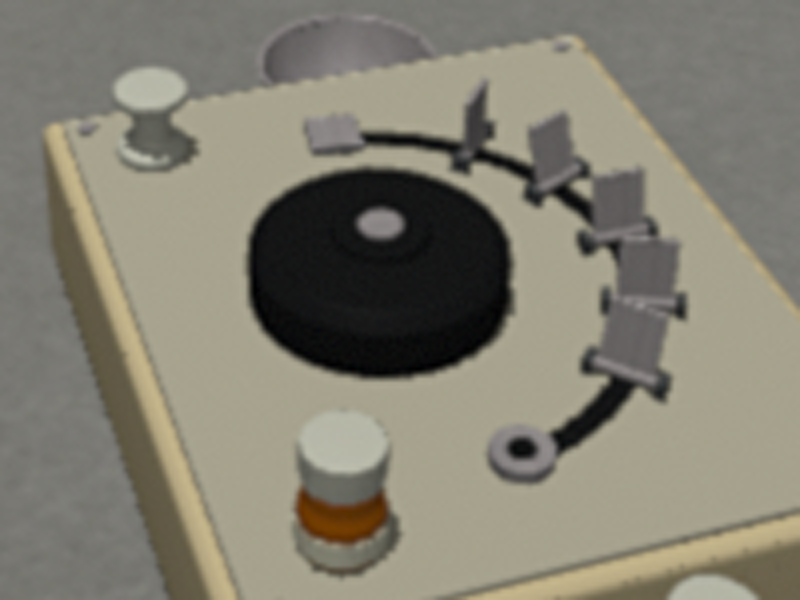

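```bash
cat > h.py <<'E'
import numpy as np
from scipy.optimize import least_squares
from plant import robot
def ray(n,u,v):
    c=robot.get_calibration(n);T=np.array(c["T"]);d=np.array([(u-c["cx"])/c["fx"],(v-c["cy"])/c["fy"],1.]);return T[:3,3],T[:3,:3]@d
def atz(n,uv,z):
    o,d=ray(n,*uv);return (o+d*(z-o[2])/d[2])[:2]
ANG=np.array([0,64,109,154,199,244,310])/110.   # port,h1..h5,block
Z=np.array([96]+[95]*5+[96])
E
python3 - <<'E'
from h import *
top=np.array([(195,403),(279,470),(354,481),(429,461),(487,417),(522,352),(520,244),(345,294)])
side=np.array([(522,452),(625,369),(645,302),(618,234),(558,182),(474,147),(332,132),(380,232)])
top=(top+.5)/4-.5+[195,165]; side=(side+.5)/4-.5+[240,220]
P={}
for n,px in(("top",top),("side",side)):
    p=np.array([atz(n,q,z) for q,z in zip(px,list(Z)+[125])]);P[n]=p
    print(n,np.round(p,1).tolist())
def res(q,p):
    a=q[2]+ANG; m=q[:2]+110*np.c_[np.cos(a),np.sin(a)]
    return np.r_[(p[:7]-m).ravel(),(p[7]-q[:2])]
for p in (P["top"],P["side"],(P["top"]+P["side"])/2):
    s=least_squares(res,[p[7][0],p[7][1],2],args=(p,)); print(s.x,np.round(s.fun.reshape(-1,2),1).tolist())
q=s.x
print("module yaw est",np.degrees(q[2]+155/110-np.pi), np.degrees(q[2]))
E
```

```text
top [[499.8, 279.0], [460.3, 227.7], [454.2, 182.9], [466.6, 138.4], [493.3, 104.2], [532.9, 83.6], [598.9, 85.4], [561.9, 188.7]]
side [[500.4, 279.7], [462.6, 226.2], [454.9, 183.8], [466.7, 140.1], [493.9, 106.7], [533.2, 86.1], [599.0, 86.3], [565.1, 193.2]]
[564.00173162 189.32681604   2.20958701] [[1.4, 1.4], [-0.4, 0.6], [0.0, 0.0], [0.8, -1.3], [-0.3, -0.6], [-0.2, -0.2], [0.8, 0.7], [-2.1, -0.7]]
[564.95777234 190.89455337   2.21011838] [[1.1, 0.5], [1.0, -2.4], [-0.2, -0.5], [-0.1, -1.1], [-0.8, 0.4], [-1.0, 0.8], [-0.1, 0.0], [0.1, 2.3]]
[564.47977427 190.11064557   2.20985197] [[1.2, 0.9], [0.3, -0.9], [-0.1, -0.2], [0.3, -1.2], [-0.6, -0.1], [-0.6, 0.3], [0.4, 0.3], [-1.0, 0.8]]
module yaw est 27.35015339530661 126.61519135414515
```

```bash
python3 -m inch '{"grip":[1,1,1,1,1,1,1,1],"delta_pos":[[0,0,-0.03],[0,0,-0.06],[0,0,-0.08],[0,0,-0.08],[0,0,-0.08],[0,0,-0.08],[0,0,-0.08],[0,0,-0.08]],"twist":[0.15,0.3,0.45,0.6,0.75,0.9,1.05,1.05]}' 20
python3 - <<'E'
from h import *
s=robot.observe();print(s["joint_positions"].round(1),s["tcp_pos"].round(1),s["tcp_rot"].round(3).tolist(),s["grip_width"],s["contact_force"].round(1))
E
```

```text
time_s: 1.15
tcp_pos: [210.4, 507.9, 278.0]
tcp_rot: [[-0.129, 0.992, -0.001], [0.992, 0.129, -0.001], [-0.001, -0.001, -1.0]]
contact_force: [-0.6, 1.0, -0.2]
grip_width: -0.0
[63.7 14.5 80.1  0.  85.5 56.3] [210.4 507.9 278. ] [[-0.129, 0.992, -0.001], [0.992, 0.129, -0.001], [-0.001, -0.001, -1.0]] -0.03270324681744393 [-0.6  1.  -0.2]
```

```bash
python3 -m inch '{"grip":[1,1,1,1,1,1,1,1,1,1],"delta_pos":[[-0.03,0.028,0],[-0.06,0.057,0],[-0.09,0.086,0],[-0.12,0.115,0],[-0.15,0.144,0],[-0.18,0.173,0],[-0.21,0.202,0],[-0.24,0.231,0],[-0.265,0.257,0],[-0.265,0.257,0]],"twist":[0.12,0.24,0.36,0.48,0.6,0.72,0.84,0.96,1.06,1.06]}'
python3 - <<'E'
from h import *
s=robot.observe();print(s["joint_positions"].round(1),s["tcp_pos"].round(1),s["tcp_rot"].round(4).tolist(),s["grip_width"],s["contact_force"].round(1))
E
```

```text
time_s: 2.4
tcp_pos: [500.7, 276.6, 277.5]
tcp_rot: [[0.802, 0.597, -0.001], [0.597, -0.802, -0.002], [-0.002, 0.001, -1.0]]
contact_force: [-0.9, -0.2, -0.5]
grip_width: -0.0
[25.3 17.5 76.3 -0.1 86.3 78.6] [500.7 276.6 277.5] [[0.8023, 0.5969, -0.0014], [0.5969, -0.8023, -0.0017], [-0.0021, 0.0006, -1.0]] -0.014494922226930036 [-0.9 -0.2 -0.5]
```

```bash
python3 -m inch '{"grip":[1,1,1,1,1,1],"delta_pos":[[-0.002,0,0.04],[-0.002,-0.002,0.08],[-0.001,-0.002,0.12],[0,-0.003,0.145],[0,-0.003,0.157],[0,-0.003,0.157]],"twist":[0,0,0,0,0,0]}'
python3 - <<'E'
from h import *
import cv2
s=robot.observe();print(s["joint_positions"].round(1),s["tcp_pos"].round(1),s["grip_width"],s["contact_force"].round(1))
a=robot.camera("side"); b=robot.camera("wrist")
cv2.imwrite("pics/side1.png",cv2.resize(a[220:370,240:440],None,fx=4,fy=4,interpolation=2)[:,:,::-1])
cv2.imwrite("pics/wrist1.png",b[:,:,::-1])
def proj(n,p):
    c=robot.get_calibration(n);q=np.linalg.inv(c["T"])@np.r_[p,1];return c["fx"]*q[0]/q[2]+c["cx"],c["fy"]*q[1]/q[2]+c["cy"]
u=np.array(proj("side",s["tcp_pos"]));print("tcp in crop",(u-[240,220]+.5)*4)
E
```

```text
time_s: 3.15
tcp_pos: [498.4, 279.0, 120.4]
tcp_rot: [[0.801, 0.599, -0.002], [0.599, -0.801, -0.002], [-0.003, 0.0, -1.0]]
contact_force: [-0.1, -0.3, 0.3]
grip_width: -0.0
[25.6 24.2 88.5 -0.1 67.5 78.9] [498.4 279.  120.4] -0.04466930244856096 [-0.1 -0.3  0.3]
tcp in crop [533.00898432 403.79961876]
```

View pics/side1.png

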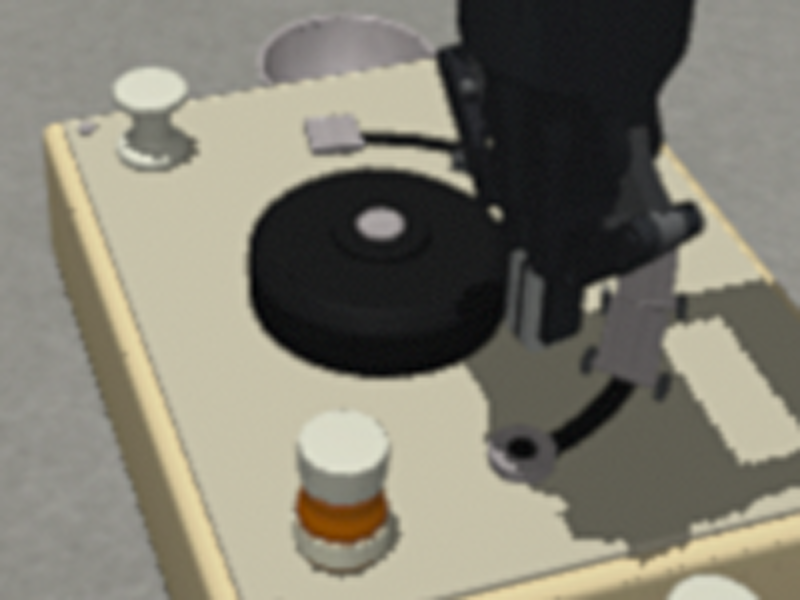

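View pics/wrist1.png

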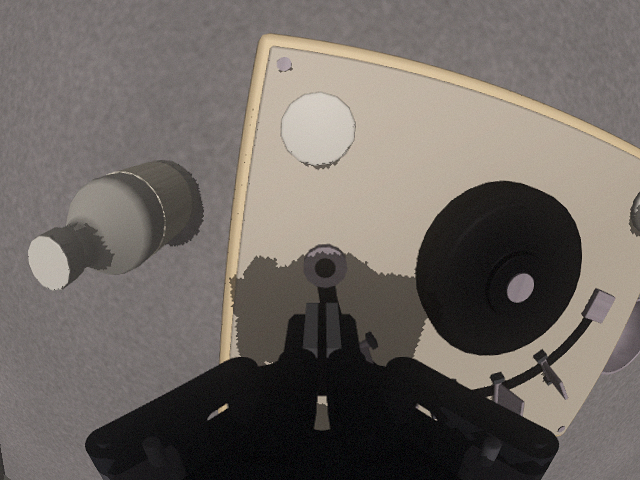

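Run:
```python
from h import *
import cv2
a=robot.camera("side"); b=robot.camera("wrist")
A=cv2.resize(a[255:315,350:430],None,fx=8,fy=8,interpolation=2)
B=cv2.resize(b[230:430,240:400],None,fx=3,fy=3,interpolation=2)
f=lambda I:np.clip((I/255.)**.5*255,0,255).astype(np.uint8)[:,:,::-1]
cv2.imwrite("pics/side2.png",f(A));cv2.imwrite("pics/wrist2.png",f(B))
```

```text
(no output)
```

View pics/side2.png

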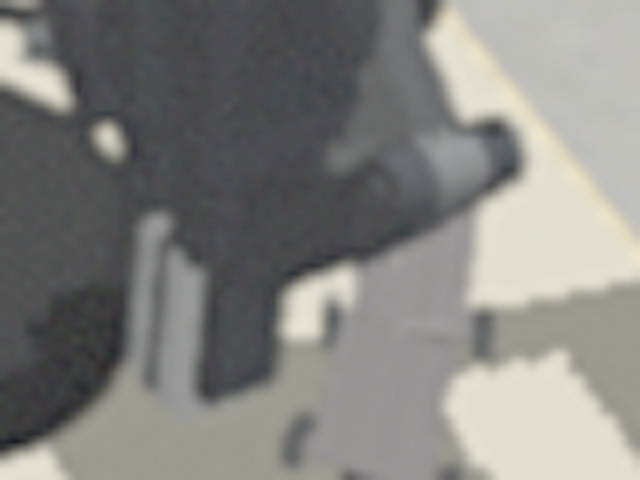

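View pics/wrist2.png

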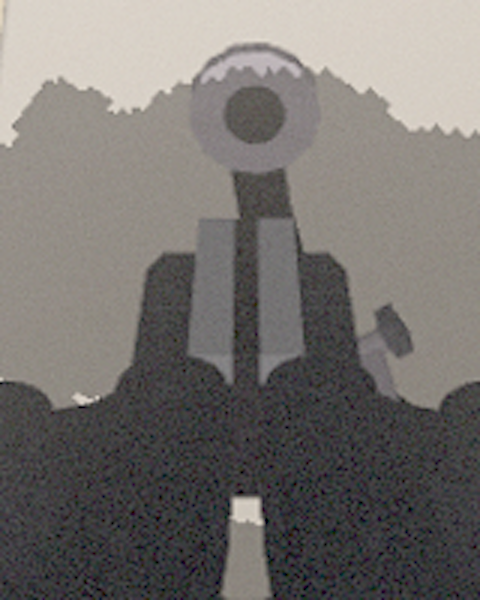

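Run:
```python
from h import *
s=robot.observe();R=np.array(s["tcp_rot"]);t=np.array(s["tcp_pos"])
c=robot.get_calibration("wrist");M=np.array(c["mount"])
def wray(u,v):
    x,y=(u-c["cx"]),(v-c["cy"]);r=np.hypot(x,y);th=r/c["fx"]
    d=np.array([np.sin(th)*x/r,np.sin(th)*y/r,np.cos(th)]);return M[:3,3],M[:3,:3]@d   # tool coords
def sray(u,v):
    o,d=ray("side",u,v);return R.T@(o-t),R.T@d
def plane(od,ax,val):
    o,d=od;return (o+d*(val-o[ax])/d[ax]).round(1)
W=lambda x,y:wray((x+.5)/3-.5+240,(y+.5)/3-.5+230)
S=lambda x,y:sray((x+.5)/8-.5+350,(y+.5)/8-.5+255)
print("wrist pad corners at tool x=11:",plane(W(200,218),0,11),plane(W(298,218),0,11),"black",plane(W(165,252),0,11), plane(W(348,262),0,11))
for nm,p in(("near pad L",(160,398)),("near pad R",(205,402)),("far pad",(130,358)),("finger bottom R",(275,378))):
    print(nm,plane(S(*p),0,11),plane(S(*p),0,0),plane(S(*p),2,0))
# closest approach wrist left corner w/ side
def tri(a,b):
    (o1,d1),(o2,d2)=a,b;k=np.linalg.lstsq(np.c_[d1,-d2],o2-o1,rcond=None)[0];return (o1+d1*k[0]).round(1),(o2+d2*k[1]).round(1)
for wp in((200,218),(235,218),(260,218),(298,218)):
  for sp in((160,398),(205,402),(130,358)):
    print(wp,sp,*tri(W(*wp),S(*sp)))
```

```text
wrist pad corners at tool x=11: [ 11.   -4.4 -35.5] [ 11.    9.4 -35.5] black [ 11.   -8.7 -45.3] [ 11.   15.4 -48. ]
near pad L [ 11.   -4.3 -38.1] [  0.   10.3 -22.1] [-15.2  30.5   0. ]
near pad R [ 11.  -17.1 -47.3] [  0.   -3.  -31.7] [-22.3  25.5   0. ]
far pad [ 11.    5.6 -39.8] [  0.   20.5 -23.8] [-16.5  42.8   0. ]
finger bottom R [ 11.  -35.2 -66.8] [  0.  -21.7 -51.9] [-38.1  25.   -0. ]
(200, 218) (160, 398) [ 12.2  -4.3 -37.7] [ 11.1  -4.5 -38.3]
(200, 218) (205, 402) [  8.8  -4.6 -31.3] [  2.2  -5.8 -34.8]
(200, 218) (130, 358) [ 18.4  -3.7 -49.6] [ 17.9  -3.8 -49.8]
(235, 218) (160, 398) [  9.4   0.5 -32.3] [  7.6   0.2 -33.2]
(235, 218) (205, 402) [  5.8   0.4 -25.6] [ -1.6  -1.  -29.5]
(235, 218) (130, 358) [ 15.8   0.6 -44.7] [ 14.8   0.5 -45.3]
(260, 218) (160, 398) [  7.2   4.1 -28.1] [  4.9   3.7 -29.3]
(260, 218) (205, 402) [  3.6   4.2 -21.2] [ -4.4   2.6 -25.4]
(260, 218) (130, 358) [ 13.9   4.  -41. ] [ 12.4   3.7 -41.8]
(298, 218) (160, 398) [  3.6  10.1 -21.4] [  0.6   9.5 -22.9]
(298, 218) (205, 402) [ -0.1  10.5 -14.2] [ -9.1   8.6 -18.8]
(298, 218) (130, 358) [ 10.8   9.4 -35. ] [  8.5   9.  -36.1]
```

Both cameras show the fingertips about 35 mm short of the reported TCP. I'll lower a little (clear of the port under either reading) and look again.

```bash
python3 -m inch '{"grip":[1,1,1,1],"delta_pos":[[0,0,0.006],[0,0,0.012],[0,0,0.017],[0,0,0.017]],"twist":[0,0,0,0]}'
python3 - <<'E'
from h import *
import cv2
s=robot.observe();print(s["joint_positions"].round(1),s["tcp_pos"].round(1),s["grip_width"],s["contact_force"].round(1))
a=robot.camera("side"); b=robot.camera("wrist")
f=lambda I:np.clip((I/255.)**.5*255,0,255).astype(np.uint8)[:,:,::-1]
A=cv2.resize(a[255:345,340:440],None,fx=6,fy=6,interpolation=2)
B=cv2.resize(b[230:380,270:380],None,fx=4,fy=4,interpolation=2)[:540]
C=np.zeros((540,600+440,3),np.uint8);C[:,:600]=A[:540];C[:,600:]=B
cv2.imwrite("pics/c3.png",cv2.resize(f(C),None,fx=.76,fy=.76))
E
```

```text
time_s: 3.85
tcp_pos: [498.9, 278.9, 104.1]
tcp_rot: [[0.802, 0.597, -0.001], [0.597, -0.802, -0.001], [-0.001, 0.001, -1.0]]
contact_force: [-0.3, 0.5, 0.4]
grip_width: 0.4
[25.6 25.2 89.4 -0.1 65.5 78.9] [498.9 278.9 104.1] 0.36548308323630196 [-0.3  0.5  0.4]
```

View pics/c3.png

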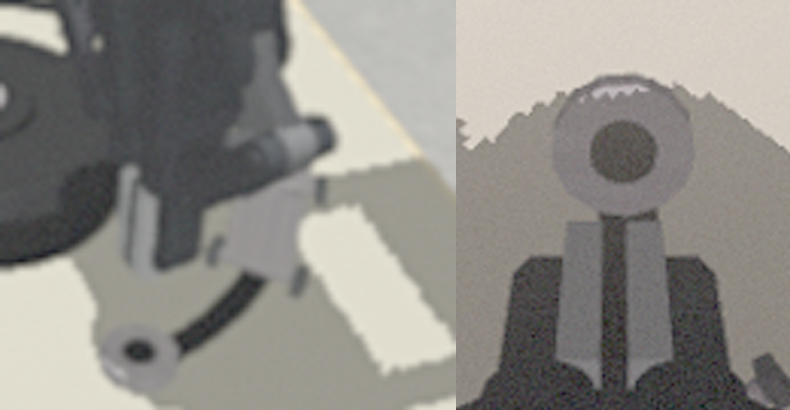

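```bash
python3 - <<'E'
from h import *
t=np.array([498.9,278.4])
cr=lambda x,y:((x+.5)/4-.5+195,(y+.5)/4-.5+165)
sc=lambda x,y:((x+.5)/4-.5+240,(y+.5)/4-.5+220)
for n,p in(("jar top",atz("top",cr(105,290),140)),("jar side",atz("side",sc(343,440),140)),("bottle top",atz("top",(185,289),160)),("bottle side",atz("side",(419,373),160)),("spool",atz("top",cr(484,103),126))): print(n,p.round(),np.hypot(*(p-t)).round())
E
python3 -m inch '{"grip":[1,1,1,1,1,1],"delta_pos":[[0,0,0.006],[0,0,0.012],[0,0,0.018],[0,0,0.024],[0,0,0.03],[0,0,0.03]],"twist":[0,0,0,0,0,0]}'
python3 - <<'E'
from h import *
import cv2
s=robot.observe();print(s["tcp_pos"].round(1),s["grip_width"],s["contact_force"].round(1))
a=robot.camera("side"); b=robot.camera("wrist")
f=lambda I:np.clip((I/255.)**.5*255,0,255).astype(np.uint8)[:,:,::-1]
A=cv2.resize(a[255:345,340:440],None,fx=6,fy=6,interpolation=2)
B=cv2.resize(b[230:380,270:380],None,fx=4,fy=4,interpolation=2)[:540]
C=np.zeros((540,600+440,3),np.uint8);C[:,:600]=A[:540];C[:,600:]=B
cv2.imwrite("pics/c4.png",cv2.resize(f(C),None,fx=.76,fy=.76))
E
```

```text
jar top [560. 328.] 79.0
jar side [563. 329.] 81.0
bottle top [437. 400.] 137.0
bottle side [440. 404.] 139.0
spool [679. 108.] 248.0
time_s: 4.7
tcp_pos: [498.9, 278.9, 74.1]
tcp_rot: [[0.802, 0.597, -0.001], [0.597, -0.802, -0.001], [-0.001, 0.001, -1.0]]
contact_force: [0.3, -0.8, 0.7]
grip_width: -0.1
[498.9 278.9  74.1] -0.09562991234893532 [ 0.3 -0.8  0.7]
```

View pics/c4.png

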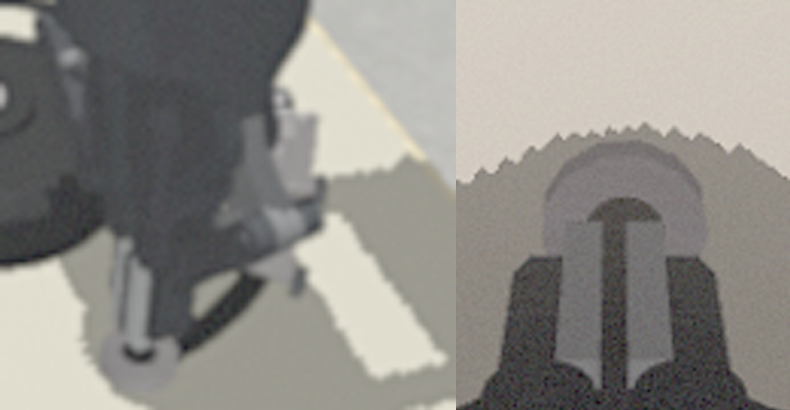

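```bash
python3 -m inch '{"grip":[1,1,1,1,1],"delta_pos":[[0,0,0.002],[0,0,0.004],[0,0,0.006],[0,0,0.007],[0,0,0.007]],"twist":[0,0,0,0,0]}' | egrep 'pos|force'
python3 - <<'E'
from h import *
import cv2
s=robot.observe();print(s["tcp_pos"].round(1),s["grip_width"],s["contact_force"].round(1))
a=robot.camera("side"); b=robot.camera("wrist")
f=lambda I:np.clip((I/255.)**.5*255,0,255).astype(np.uint8)[:,:,::-1]
A=cv2.resize(a[255:345,340:440],None,fx=6,fy=6,interpolation=2)
B=cv2.resize(b[230:380,270:380],None,fx=4,fy=4,interpolation=2)[:540]
C=np.zeros((540,600+440,3),np.uint8);C[:,:600]=A[:540];C[:,600:]=B
cv2.imwrite("pics/c5.png",cv2.resize(f(C),None,fx=.76,fy=.76))
E
```

```text
tcp_pos: [499.2, 279.0, 67.7]
contact_force: [-0.3, -0.0, -0.6]
[499.2 279.   67.7] -0.2627414267453477 [-0.3 -0.  -0.6]
```

View pics/c5.png

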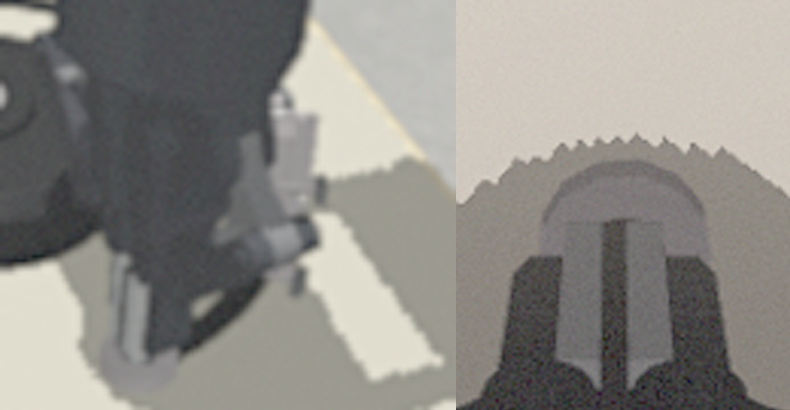

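```bash
python3 -m inch '{"grip":[1,1,1],"delta_pos":[[0,0,0.001],[0,0,0.002],[0,0,0.002]],"twist":[0,0,0]}' | egrep 'pos|force'
for i in 1; do python3 -m inch '{"grip":[1,1,1],"delta_pos":[[0,0,0.001],[0,0,0.002],[0,0,0.002]],"twist":[0,0,0]}' | egrep 'pos|force'; done
```

```text
tcp_pos: [499.2, 279.0, 65.7]
contact_force: [0.9, 0.5, -0.3]
tcp_pos: [499.2, 279.0, 63.7]
contact_force: [0.9, 0.6, -0.1]
```

```bash
python3 -m inch '{"grip":[1,1],"delta_pos":[[0,0,0.001],[0,0,0.001]],"twist":[0,0]}' | egrep 'pos|force'
```

```text
tcp_pos: [499.3, 279.0, 63.5]
contact_force: [-3.3, -2.4, 9.7]
```

```bash
cat > plan.py <<'E'
import sys
from h import *
C=np.array([564.48,190.11]);A0=2.20985
def plan(s0,s1,n,z=68.6):
    o=robot.observe();R=np.array(o["tcp_rot"]);t=np.array(o["tcp_pos"])
    r=t[:2]-C;print("now s=%.1f r=%.1f z=%.1f hdgerr=%.3f"%((np.arctan2(r[1],r[0])%(2*np.pi)-A0)*110,np.hypot(*r),t[2],0),"F",o["contact_force"].round(1))
    P=[];W=[]
    h0=np.arctan2(R[1,0],R[0,0])
    for s in np.linspace(s0,s1,n+1)[1:]:
        a=A0+s/110;p=np.r_[C+110*np.array([np.cos(a),np.sin(a)]),z]
        P.append((R.T@(p-t)/1000).round(3).tolist());W.append(round(-((a-np.pi/2-h0+np.pi)%(2*np.pi)-np.pi),2))
    print('"delta_pos":',P,'"twist":',W)
if __name__=="__main__": plan(*map(float,sys.argv[1:3]),int(sys.argv[3]))
E
python3 -m inch '{"grip":[1,1,1],"delta_pos":[[0,0,-0.003],[0,0,-0.005],[0,0,-0.005]],"twist":[0,0,0]}' | egrep 'pos|force'; python3 plan.py 0 42 8
```

```text
tcp_pos: [499.3, 279.1, 68.6]
contact_force: [-0.3, 0.2, -1.0]
now s=-0.8 r=110.3 z=68.6 hdgerr=0.000 F [-0.3  0.2 -1. ]
"delta_pos": [[-0.006, 0.0, -0.0], [-0.011, 0.001, -0.0], [-0.016, 0.001, -0.0], [-0.022, 0.002, -0.0], [-0.027, 0.003, -0.0], [-0.032, 0.005, -0.0], [-0.037, 0.006, -0.0], [-0.042, 0.008, -0.0]] "twist": [np.float64(-0.05), np.float64(-0.09), np.float64(-0.14), np.float64(-0.19), np.float64(-0.24), np.float64(-0.29), np.float64(-0.33), np.float64(-0.38)]
```

```bash
python3 -m inch '{"grip":[1,1,1,1,1,1,1,1],"delta_pos":[[-0.006,0,0],[-0.011,0.001,0],[-0.016,0.001,0],[-0.022,0.002,0],[-0.027,0.003,0],[-0.032,0.005,0],[-0.037,0.006,0],[-0.042,0.008,0]],"twist":[-0.05,-0.09,-0.14,-0.19,-0.24,-0.29,-0.33,-0.38]}' | egrep 'pos|force'; python3 plan.py 42 84 8
python3 - <<'E'
from h import *
import cv2
a=robot.camera("side")
f=lambda I:np.clip((I/255.)**.5*255,0,255).astype(np.uint8)[:,:,::-1]
cv2.imwrite("pics/c6.png",f(cv2.resize(a[235:345,310:440],None,fx=6,fy=5.4,interpolation=2)))
E
```

```text
tcp_pos: [470.2, 247.4, 68.4]
contact_force: [-0.3, -0.5, -0.0]
now s=42.4 r=110.3 z=68.4 hdgerr=0.000 F [-0.3 -0.5 -0. ]
"delta_pos": [[-0.005, 0.0, -0.0], [-0.01, 0.001, -0.0], [-0.015, 0.001, -0.0], [-0.02, 0.002, -0.0], [-0.026, 0.003, -0.0], [-0.031, 0.005, -0.0], [-0.036, 0.006, -0.0], [-0.041, 0.008, -0.0]] "twist": [np.float64(-0.05), np.float64(-0.09), np.float64(-0.14), np.float64(-0.19), np.float64(-0.24), np.float64(-0.29), np.float64(-0.33), np.float64(-0.38)]
```

View pics/c6.png

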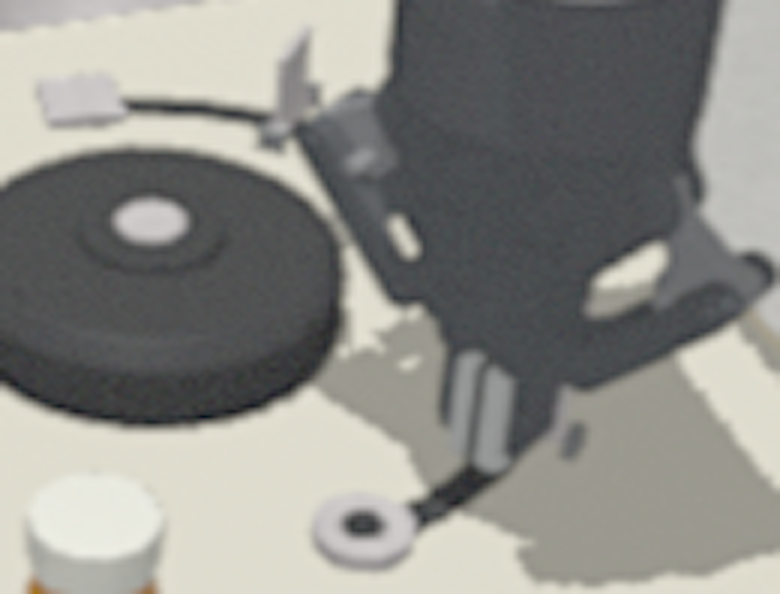

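```bash
python3 -m inch '{"grip":[1,1,1,1,1,1,1,1],"delta_pos":[[-0.005,0,0],[-0.01,0.001,0],[-0.015,0.001,0],[-0.02,0.002,0],[-0.026,0.003,0],[-0.031,0.005,0],[-0.036,0.006,0],[-0.041,0.008,0]],"twist":[-0.05,-0.09,-0.14,-0.19,-0.24,-0.29,-0.33,-0.38]}' | egrep 'pos|force'; python3 plan.py 84 129 8
python3 - <<'E'
from h import *
import cv2
a=robot.camera("side")
f=lambda I:np.clip((I/255.)**.5*255,0,255).astype(np.uint8)[:,:,::-1]
cv2.imwrite("pics/c7.png",f(cv2.resize(a[235:345,310:440],None,fx=6,fy=5.4,interpolation=2)))
E
```

```text
tcp_pos: [455.5, 207.8, 68.4]
contact_force: [1.0, 0.2, -0.0]
now s=84.8 r=110.4 z=68.4 hdgerr=0.000 F [ 1.   0.2 -0. ]
"delta_pos": [[-0.005, 0.0, -0.0], [-0.01, 0.001, -0.0], [-0.016, 0.002, -0.0], [-0.022, 0.003, -0.0], [-0.027, 0.004, -0.0], [-0.032, 0.005, -0.0], [-0.038, 0.007, -0.0], [-0.043, 0.009, -0.0]] "twist": [np.float64(-0.05), np.float64(-0.1), np.float64(-0.15), np.float64(-0.2), np.float64(-0.25), np.float64(-0.3), np.float64(-0.36), np.float64(-0.41)]
```

View pics/c7.png

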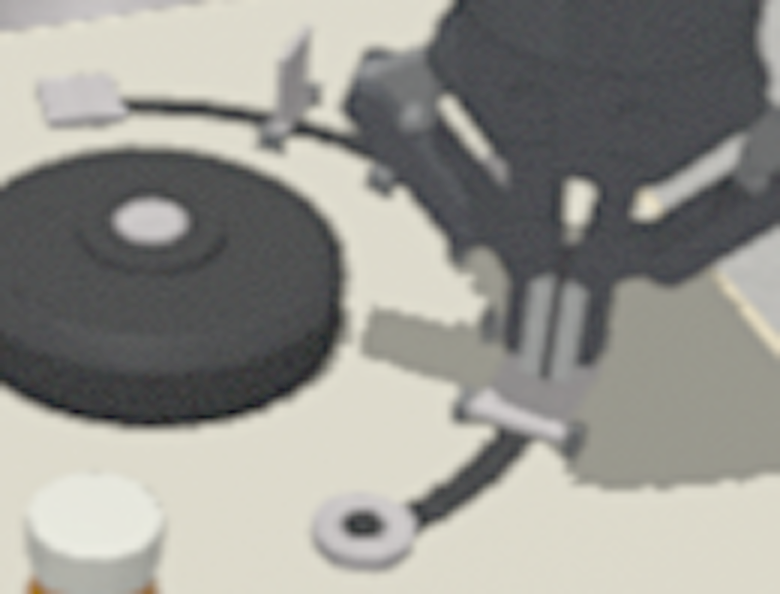

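```bash
python3 -m inch '{"grip":[1,1,1,1,1,1,1,1],"delta_pos":[[-0.005,0,0],[-0.01,0.001,0],[-0.016,0.002,0],[-0.022,0.003,0],[-0.027,0.004,0],[-0.032,0.005,0],[-0.038,0.007,0],[-0.043,0.009,0]],"twist":[-0.05,-0.1,-0.15,-0.2,-0.25,-0.3,-0.36,-0.41]}' | egrep 'pos|force'; python3 plan.py 129 174 8
python3 - <<'E'
from h import *
import cv2
a=robot.camera("side")
f=lambda I:np.clip((I/255.)**.5*255,0,255).astype(np.uint8)[:,:,::-1]
cv2.imwrite("pics/c8.png",f(cv2.resize(a[235:345,310:440],None,fx=6,fy=5.4,interpolation=2)))
E
```

```text
tcp_pos: [457.5, 163.5, 68.4]
contact_force: [0.2, 0.3, 0.6]
now s=129.4 r=110.2 z=68.4 hdgerr=0.000 F [0.2 0.3 0.6]
"delta_pos": [[-0.005, 0.0, -0.0], [-0.011, 0.001, -0.0], [-0.016, 0.001, -0.0], [-0.022, 0.002, -0.0], [-0.027, 0.004, -0.0], [-0.033, 0.005, -0.0], [-0.038, 0.007, -0.0], [-0.043, 0.009, -0.0]] "twist": [np.float64(-0.05), np.float64(-0.1), np.float64(-0.15), np.float64(-0.2), np.float64(-0.25), np.float64(-0.3), np.float64(-0.35), np.float64(-0.4)]
```

View pics/c8.png

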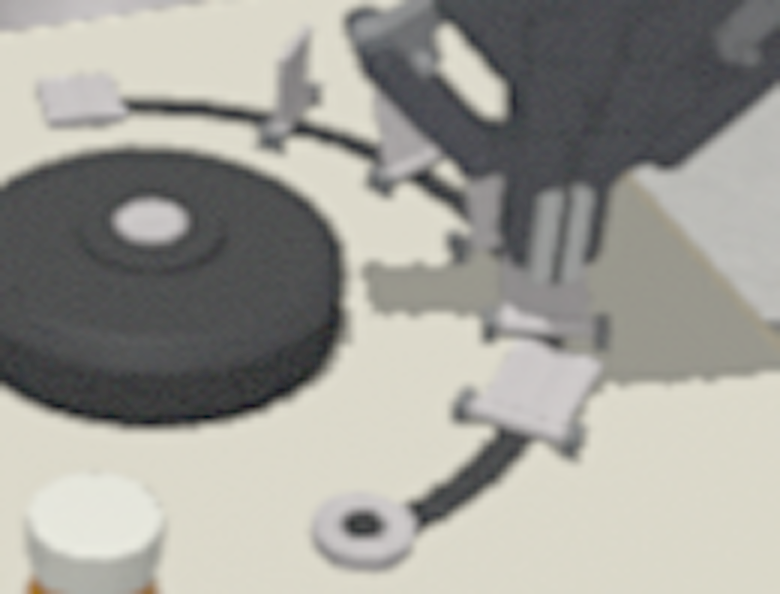

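Flap 1 (around 525,385) lies flat. Flap 2 is under the tip. Flaps 3 to 5 are still up.

```bash
python3 -m inch '{"grip":[1,1,1,1,1,1,1,1],"delta_pos":[[-0.005,0,0],[-0.011,0.001,0],[-0.016,0.001,0],[-0.022,0.002,0],[-0.027,0.004,0],[-0.033,0.005,0],[-0.038,0.007,0],[-0.043,0.009,0]],"twist":[-0.05,-0.1,-0.15,-0.2,-0.25,-0.3,-0.35,-0.4]}' | egrep 'pos|force'; python3 plan.py 174 224 9
```

```text
tcp_pos: [477.0, 123.7, 68.5]
contact_force: [0.5, 0.4, 0.2]
now s=174.0 r=109.8 z=68.5 hdgerr=0.000 F [0.5 0.4 0.2]
"delta_pos": [[-0.006, -0.0, -0.0], [-0.011, 0.0, -0.0], [-0.017, 0.001, -0.0], [-0.022, 0.002, -0.0], [-0.028, 0.003, -0.0], [-0.033, 0.005, -0.0], [-0.038, 0.007, -0.0], [-0.043, 0.009, -0.0], [-0.048, 0.011, -0.0]] "twist": [np.float64(-0.05), np.float64(-0.1), np.float64(-0.15), np.float64(-0.2), np.float64(-0.25), np.float64(-0.3), np.float64(-0.36), np.float64(-0.41), np.float64(-0.46)]
```

```bash
python3 -m inch '{"grip":[1,1,1,1,1,1,1,1,1],"delta_pos":[[-0.006,0,0],[-0.011,0,0],[-0.017,0.001,0],[-0.022,0.002,0],[-0.028,0.003,0],[-0.033,0.005,0],[-0.038,0.007,0],[-0.043,0.009,0],[-0.048,0.011,0]],"twist":[-0.05,-0.1,-0.15,-0.2,-0.25,-0.3,-0.36,-0.41,-0.46]}' | egrep 'pos|force'; python3 plan.py 224 278 10;python3 - <<'E'
from h import *
import cv2
a=robot.camera("side")
f=lambda I:np.clip((I/255.)**.5*255,0,255).astype(np.uint8)[:,:,::-1]
cv2.imwrite("pics/c9.png",f(cv2.resize(a[235:345,310:440],None,fx=6,fy=5.4,interpolation=2)))
E
```

```text
tcp_pos: [515.0, 92.2, 68.4]
contact_force: [-0.7, 0.1, -0.4]
now s=223.8 r=109.7 z=68.4 hdgerr=0.000 F [-0.7  0.1 -0.4]
"delta_pos": [[-0.006, -0.0, -0.0], [-0.011, 0.0, -0.0], [-0.016, 0.001, -0.0], [-0.022, 0.002, -0.0], [-0.027, 0.003, -0.0], [-0.032, 0.004, -0.0], [-0.037, 0.006, -0.0], [-0.042, 0.008, -0.0], [-0.047, 0.01, -0.0], [-0.052, 0.012, -0.0]] "twist": [np.float64(-0.05), np.float64(-0.09), np.float64(-0.14), np.float64(-0.19), np.float64(-0.24), np.float64(-0.29), np.float64(-0.34), np.float64(-0.39), np.float64(-0.44), np.float64(-0.49)]
```

View pics/c9.png

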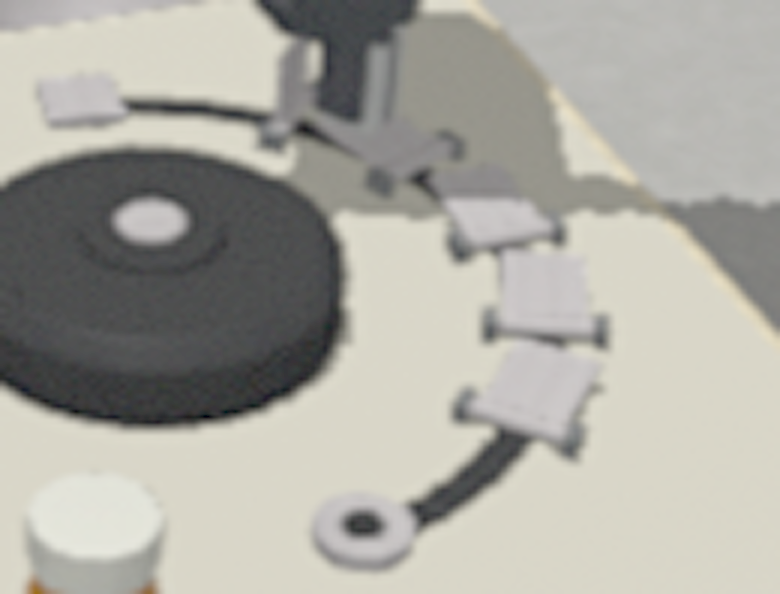

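```bash
python3 -m inch '{"grip":[1,1,1,1,1,1,1,1,1,1],"delta_pos":[[-0.006,0,0],[-0.011,0,0],[-0.016,0.001,0],[-0.022,0.002,0],[-0.027,0.003,0],[-0.032,0.004,0],[-0.037,0.006,0],[-0.042,0.008,0],[-0.047,0.01,0],[-0.052,0.012,0]],"twist":[-0.05,-0.09,-0.14,-0.19,-0.24,-0.29,-0.34,-0.39,-0.44,-0.49]}' | egrep 'pos|force'
python3 -m inch '{"grip":[1,1,1,1,1,1],"delta_pos":[[0,0,0],[0,0,-0.02],[0,0,-0.06],[0,0,-0.1],[0,0,-0.14],[0,0,-0.14]],"twist":[0,0,0,0,0,0]}' | egrep 'time|pos|force'
python3 -m inch '{"grip":[1,1,1,1,1,1],"delta_pos":[[0.03,0,0],[0.06,0,0],[0.09,0,0],[0.12,0,0],[0.15,0,0],[0.15,0,0]],"twist":[0,0,0,0,0,0]}' | egrep 'time|pos|force'
python3 - <<'E'
from h import *
import cv2
a=robot.camera("side");b=robot.camera("top")
f=lambda I:np.clip((I/255.)**.7*255,0,255).astype(np.uint8)[:,:,::-1]
cv2.imwrite("pics/c10.png",f(a)); cv2.imwrite("pics/c11.png",f(cv2.resize(a[220:370,240:440],None,fx=4,fy=4,interpolation=2)));cv2.imwrite("pics/c12.png",f(b[150:360,130:410].repeat(2,0).repeat(2,1)))
E
```

```text
tcp_pos: [567.4, 79.8, 68.3]
contact_force: [-0.9, -0.1, 1.0]
time_s: 14.22
tcp_pos: [568.3, 80.3, 211.4]
contact_force: [0.3, -0.6, -0.2]
time_s: 14.98
tcp_pos: [416.9, 76.4, 210.1]
contact_force: [0.4, -0.8, 0.0]
```

View pics/c10.png

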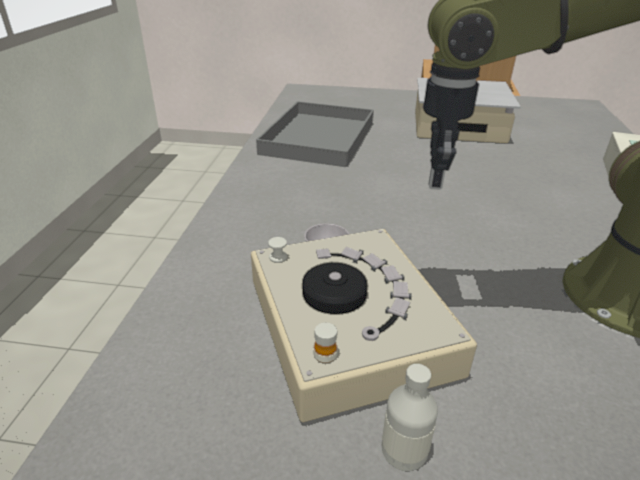

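View pics/c11.png

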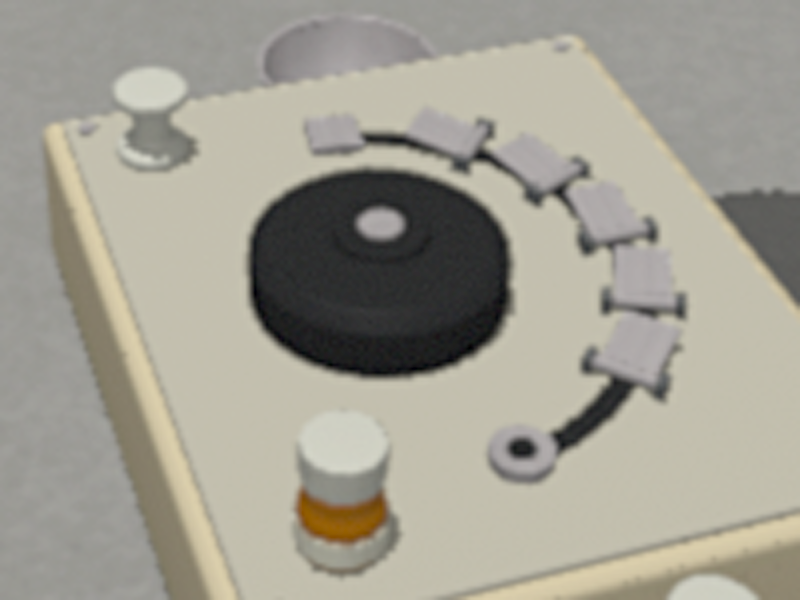

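View pics/c12.png

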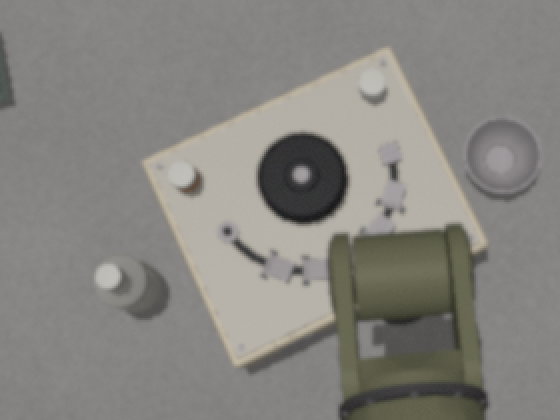

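Run:
```python
from h import *
import cv2
A0=2.20985;C=np.array([564.48,190.11])
c=robot.get_calibration("side");Ti=np.linalg.inv(c["T"])
def pr(p):
    q=Ti@np.r_[p,1];return np.array([c["fx"]*q[0]/q[2]+c["cx"]-240+.5,c["fy"]*q[1]/q[2]+c["cy"]-220+.5])*4
im=cv2.imread("pics/c11.png")
for k in range(5):
    a=A0+(64+45*k)/110;h=np.r_[C+110*np.array([np.cos(a),np.sin(a)]),95];r=np.r_[np.cos(a),np.sin(a),0];t=np.r_[-np.sin(a),np.cos(a),0]
    for ang,col in((1.1,(0,0,255)),(1.4,(0,200,0)),):
        e=h+30*(np.sin(ang)*t+np.r_[0,0,np.cos(ang)])+1.5*np.r_[0,0,1]
        p=[pr(e+12*w*r) for w in(-1,1)]
        cv2.line(im,*[tuple(int(v) for v in q) for q in p],col,1)
cv2.imwrite("pics/c13.png",im)
```

```text
(no output)
```

View pics/c13.png

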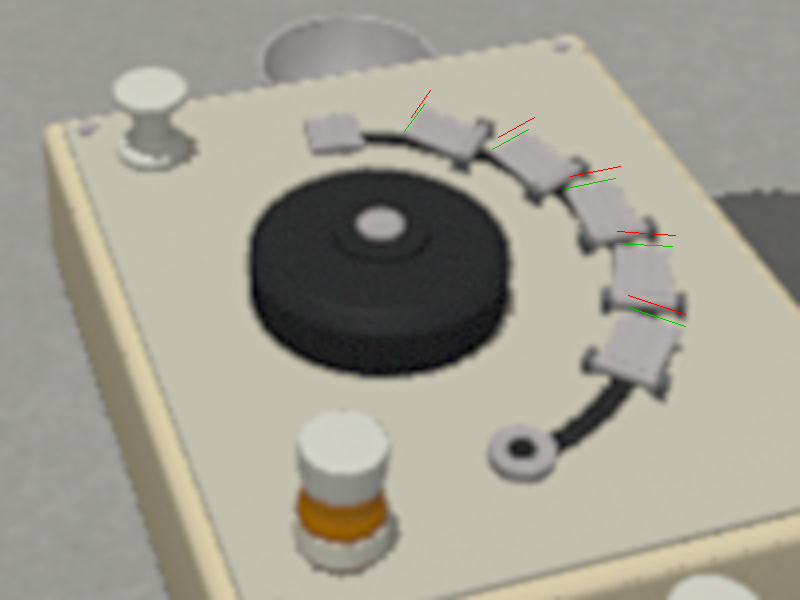

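The free edges match the 1.4 rad lines or lie slightly lower, so all five flaps are down. The arm is clear, so I'm handing in.

Run:
```python
from h import *
s=robot.observe();print(s["time_s"],s["tcp_pos"].round(0),s["contact_force"].round(1))
print(robot.close_job())
```

```text
15.075 [418.  76. 210.] [0.8 0.5 0.9]
the job is handed in; nothing more can be done
None
```

I swept the closed fingertips along the groove in one pass from the round port, and all five flaps folded down in order, 1 to 5. The job was handed in at about 15 s, with the arm raised clear of everything.

**Final checks:** In the last side picture, all five free edges lie at or slightly below the line I drew for 1.4 rad. That fits what you said an 11 mm pass leaves. The jar, spool, bottle and bowl stand where they were in the first pictures. In the top view the arm hid flaps 3 and 4, so those two were checked from the side only.

**Forces:** The highest reading was about 10 N, when I touched the port to find the tip height. After each part of the sweep the reading was within about 1 N of zero. I only read force at the end of each move, so brief peaks in between were not seen.

**One disagreement:** The real fingertips sit about 32 mm behind the reported TCP. The side and wrist cameras both showed this, and the touch on the port confirmed it: the TCP read 63.5 mm where the port top is 96 mm. I made the pass at a TCP height of about 68.5 mm, which puts the tips about 11 mm above the deck.

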